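# Twist the taper plug free and hang it at the pointer

### The job

The steel taper plug is stuck in the bore of the hub: twist it about its axis to break it free, then pull it straight up out of the hub. Hook it over the rail on the rail's right-hand half (the half nearer the hub), slide it along the rail to the pointer, and leave it hanging there, released and still, with its hook plate in line with the pointer's tip. Leave the loose things on the table where they are.

Things in the scene. Friction and masses are not known exactly. Their poses are not given: they have to be found in the camera images.
- plug: Loose steel taper plug, 166 mm tall, 0.4-0.65 kg. Origin: centre of its foot; z up its axis. From the foot: flat key 34 (x) by 8 (y), 16 high; taper of 22 to 37 diameter up to z 50; collar of 48 diameter, z 50-56; then a hook plate 10 thick in y, in the x-z plane. Starts upright in the hub, foot 12 mm above the table, collar on the hub's top, x axis within 0.08 rad of hub's. Hangs within 5 degrees of plumb.
- plug_tab (a point): Middle of the grip tab on the plug's axis (plug z 148): 26 mm wide in x, 10 mm thick in y, from z 130 to the plug's top at z 166. Pinch it across y from above, firmly (70 N or more), finger ends at about z 128; not below z 120, or they would meet the rail later.
- plug_mouth (a point): Middle of the hook's mouth on the plug's axis (plug z 93). The mouth opens to the plug's +x, between the lower bar (x -26 to 12, top edge z 80) and the tip (x 10 to 20, down to z 106) that turns down from the top bar's +x end. The spine closes the -x side (x -26 to -12, z 68 to 130).
- plug_seat (a point): Underside of the plug's top bar (x -26 to 20, z 118 to 130) on the plug's axis, plug z 118: the edge that rests on top of the rail. Under it the rail fits between x -12 (spine) and x 10 (tip).
- hub: Fixed round steel hub, 80 mm diameter, top face 62 mm above the table, on a 120 by 120 by 10 mm base plate; vertical bore 40 mm diameter that holds the plug. Origin: centre of the base's underside, on the table, on the plug's axis.
- hub_mouth (a point): Centre of the hub's top face. While the plug's x axis is near the hub's, the plug is locked and rises no more than 2 mm. Twisted 45 degrees or more from the hub's x axis, either way about the vertical, it breaks free (under 0.6 N m at first, then slack; 55 to 70 degrees is safe). Then, still twisted, lift it straight up: after 55 mm it is clear and may be turned as you like.
- rail: Fixed level round bar, 10 mm diameter, 400 mm long along the body's y, axis 200 mm above the table, on 16 mm square posts at y -195 and +195 (feet 70 by 60 mm). Origin: on the table under its middle; x points away from the robot, y to the left, away from the hub. Right-hand half: y below 0. A small ring gauge is fixed on it at y +182.
- rail_mid (a point): Middle of the rail's axis. Hook the plug on from the robot's side (rail -x): plug x axis along the rail's x, plate square to the bar. Bring the bar into the mouth until it lies on the plug's axis, under the top bar, then lower about 20 mm until the top bar rests on it (plug's foot then 87 mm above the table).
- pointer: Fixed pointer stand behind the rail (on its +x side): round foot 44 mm diameter, 10 mm rod 210 mm high, and a small blade at the rail's height ending in a point aimed at the rail along the body's -x. Axes parallel to the rail's. It stands opposite the rail's left-hand half. Origin: centre of the foot's underside.
- pointer_tip (a point): The pointer's tip, 200 mm above the table, 45 mm from the rail's axis.
- square: Bystander: loose L-shaped aluminium square, 80 by 76 mm, 12 mm thick, lying under the rail. Origin: underside, middle of the 80 mm leg.
- offcut: Bystander: loose pipe offcut standing on end, 60 mm diameter, 45 mm high. Origin: centre of its underside.
- wrench: Bystander: loose 190 mm wrench lying flat.
- hammer: Bystander: loose 280 mm hammer lying flat.
- spray: Bystander: loose grey can standing, 64 mm diameter, 150 mm high. Origin: centre of its underside.
- tub: Bystander: loose red plastic tub standing, 110 mm diameter, 130 mm high. Origin: centre of its underside.
- jar: Bystander: loose jar standing, 70 mm diameter, 80 mm high. Origin: centre of its underside.
Things that resemble listed ones, but are neither listed nor needed, are in the scene too. Leave any blue look-alike of the plug alone.

How it is judged:
By the outcome, as a careful person would: the job done as asked, in the order asked, and still so for the second after the job is handed in, with the robot touching nothing.
It also fails if it takes over 61 s, if anything falls off the work surface, if the arm or the gripper's body presses on something with over 40 N, if the wrist force passes 120 N, or if a joint passes its speed limit or range.

### The arm

A 7-joint arm with a two-finger parallel gripper is mounted at the origin on the work surface. World frame = base frame: x ahead of the robot, y to its left, z up, the work surface at z = 0. Lengths are in mm, angles in rad, forces in N, time in s.
With the tool pointing down it reaches from about 425 to 875 mm from the base axis. Payload 8.4 kg.
Tool frame: the origin (TCP) lies at the very end of the fingers, on their centre line; the grasp point (between the pads) lies 19 mm behind it; z points along the fingers, y is the line along which they close (so a half turn about z gives the same grasp; the last joint's range is limited). The gripper opens to 85 mm and grips with 20 to 120 N. Pads are 22 mm wide; open, the fingers measure 114 mm over their backs; the gripper's body (76 mm by 85 mm) begins 54 mm behind the grasp point. The pads swing forward as they close: fully open they stand 13 mm farther back than shut.
Start: joints at [-1.34, 0.333, 0.04, 1.465, -0.013, 1.343, -0.059], TCP at [210.505, 614.939, 203.808] pointing down, gripper open.
Joint ranges: [-2.58, 2.58], [-0.38, 2.09], [-1.3, 1.39], [0.25, 2.4], [-1.5, 4.64], [0.08, 2.09], [-2.65, 2.65]. Speed limits (rad/s): [2.22, 2.22, 2.79, 2.79, 3.14, 3.14, 3.14].

### API

Orientations are given as a unit quaternion [x, y, z, w].
In Python, from plant import robot gives the robot as it stands. The module is installed in compiled form; this text tells all that it offers.
- The arm moves only by the tool play_rows, never from a script. Its argument "deltas" is a list that holds one entry, the list of rows, each a list of 4 numbers: the shift along the world's x, y, z in mm, then the turn about the world's z in degrees. A call has 1 to 10 rows; each row shifts and turns the commanded pose from where the row before left it; what a row does not reach is not made up. A row lasts 1/10 s, in which the tool goes at most 50 mm and 8.59 degrees, less where a joint would pass 70% of its speed; a pose out of reach is approached as far as the arm can. A call is refused whole if a number of a shift passes 50 or a number of a turn 8.59, either way. A call with a gripper value outside its range is refused whole. "fingers" is the finger opening in mm, from 0 to 85.4, set as the call begins (left out, the last holds). The fingers move at their own pace and stop on an object; "squeeze" is the grip in N (left out, the last holds). Time passes only in rows, so rows that do not move let the fingers close. It gives the time, the measured TCP pose, the force, the opening and the grip force at its end, in the units of the state.
- robot.observe(): the state, without advancing time (a new reading comes with each control period).
- robot.read_camera(name): name is "scene" or "top" or "wrist"; returns a dict with "frame" (480x640x3 uint8, red, green, blue), "fx", "fy", "cx", "cy" (pixels), "rvec" (rotation vector, rad) and "tvec" (3), from world to camera coordinates, as OpenCV has them; the wrist camera has in their place "tool_from_camera" (4x4, takes a point from camera to tool coordinates, whose origin is the TCP and whose axes are the flange's). Camera axes: x right, y down, z forward; pixel columns grow to the right and rows downward; lengths in mm; the calibration is good to about 2 mm. A picture is of the moment at which its call begins: read the wrist's pose just before it. There is no depth.
- robot.job_done(): hands the job in; it is judged then, once.
The state is a dict: "time": time; "joints": joint angles; "joint_velocities": joint speeds; "effort": joint torques, N m; "eef_pos": TCP position; "orientation": TCP orientation; "force": force on the tool from outside, world axes, zero at the start; "ft_torque": the same for the moment, N m; "opening": finger opening in mm; "gripper_force": force on a finger pad.
Only numpy, scipy, OpenCV 4.12 (cv2) and the standard library are available. Lean on these libraries where they do the work, as an engineer would, in place of code of your own. Each camera call takes 0.05 s, during which the arm holds its last target. There are 200 camera calls.

## Working session

There is one attempt and no reset: what is moved stays moved. The work goes in short steps, Python scripts to look and compute and a tool call to move; the robot and the scene stay as the last step left them, time stands still between calls to the robot, and variables do not carry over. Pictures are saved under pics/ and viewed, at most 10 in all, crops included, and the job is handed in when it is done.

Besides the shell and the picture viewer there is one more tool, called as name([rows], argument=value, ...), one row to a line, values as JSON. play_rows: Moves the arm, as the interface text tells. Its arguments: {"type":"object","properties":{"deltas":{"type":"array","items":{"type":"array","items":{"type":"array","items":{"type":"number"}}}},"fingers":{"type":"number"},"squeeze":{"type":"number"}},"required":["deltas"]}

```bash
mkdir -p pics
cat > h.py <<'E'
import numpy as np, cv2, json, pickle
from plant import robot
def snap(n,f):
    s=robot.observe(); c=robot.read_camera(n); c['state']=s
    cv2.imwrite(f'pics/{f}.png',c['frame'][:,:,::-1]); pickle.dump(c,open(f'pics/{f}.pkl','wb')); return c
def load(f): return pickle.load(open(f'pics/{f}.pkl','rb'))
def pose(c):
    if 'rvec' in c:
        R=cv2.Rodrigues(np.array(c['rvec'],float))[0]; t=np.array(c['tvec'],float).ravel()
        return R.T,-R.T@t
    from scipy.spatial.transform import Rotation as Ro
    T=np.array(c['tool_from_camera']); s=c['state']; Rt=Ro.from_quat(s['orientation']).as_matrix()
    return Rt@T[:3,:3],Rt@T[:3,3]+np.array(s['eef_pos'])
def atz(c,u,v,z):
    R,o=pose(c); d=R@np.array([(u-c['cx'])/c['fx'],(v-c['cy'])/c['fy'],1]); return o+d*(z-o[2])/d[2]
def proj(c,P):
    R,o=pose(c); q=(np.array(P,float)-o)@R; return np.array([c['fx']*q[0]/q[2]+c['cx'],c['fy']*q[1]/q[2]+c['cy']])
def crop(f,x0,y0,w,h,k,name):
    c=load(f); cv2.imwrite(f'pics/{name}.png',cv2.resize(c['frame'][y0:y0+h,x0:x0+w,::-1],None,fx=k,fy=k,interpolation=cv2.INTER_CUBIC))
E
python3 - <<'E'
from h import *
for n in('scene','top'): 
    c=snap(n,n); print(n,pose(c)[1].round(),c['fx'])
s=robot.observe(); print(s['time'],s['eef_pos'],s['orientation'],s['force'])
E
```

```text
scene [1257.   72. 1111.] 453.64927261137177
top [ 470. -132. 1126.] 476.06162684774966
0.1 [210.40375548 614.54665016 203.02728013] [ 1.64185494e-01  9.86429227e-01 -7.06567120e-04 -6.83098330e-05] [ 0.36276289  0.41145537 -0.89550351]
```

View pics/scene.png

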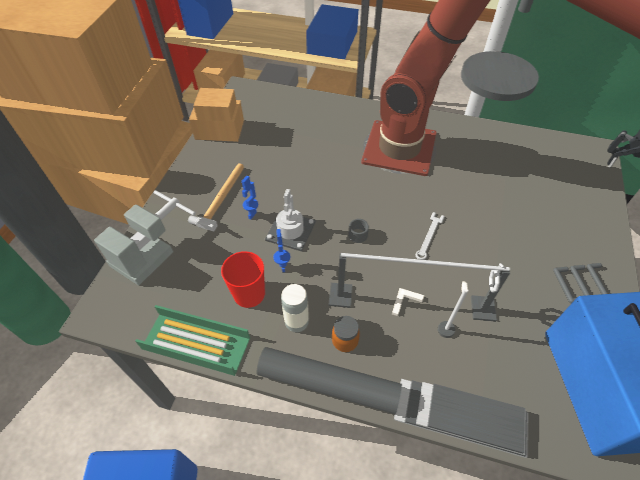

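View pics/top.png

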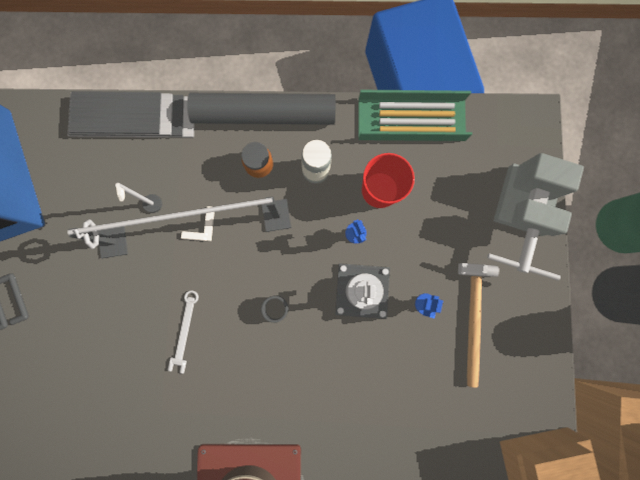

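The steel plug sits in the hub at scene (290,215) and top (365,292). The blue look-alikes are at top (357,232) and (429,305). The rail runs from top (72,233) to (273,200), with the pointer foot at about (150,203) and its tip near (120,190). I'll confirm in enlarged crops.

Run:
```python
from h import *
c=load('top'); d=load('scene')
a=cv2.resize(c['frame'][250:335,320:410,::-1],(400,378),interpolation=cv2.INTER_CUBIC)
b=cv2.resize(d['frame'][180:255,250:340,::-1],(400,333),interpolation=cv2.INTER_CUBIC)
e=cv2.resize(c['frame'][165:265,60:300,::-1],(800,333),interpolation=cv2.INTER_CUBIC)[:222]
top=np.zeros((378,800,3),np.uint8); top[:,:400]=a; top[:333,400:]=b
cv2.imwrite('pics/cr.png',np.vstack([top,e]))
print('top corners', [atz(c,u,v,10).round(1) for u,v in((344,269),(386,269),(382,315),(340,311))])
print('rail ends',atz(c,72,233,200).round(1),atz(c,273,200,200).round(1))
print('scene rail',atz(d,343,256,200).round(1),atz(d,507,268,200).round(1))
```

```text
top corners [array([ 513.1, -214.9,   10. ]), array([ 513.7, -313.5,   10. ]), array([ 407. , -303.1,   10. ]), array([ 415.7, -205.5,   10. ])]
rail ends [572.6 328.8 200. ] [640.7 -61.1 200. ]
scene rail [643.9 -49.8 200. ] [572.5 334.2 200. ]
```

View pics/cr.png

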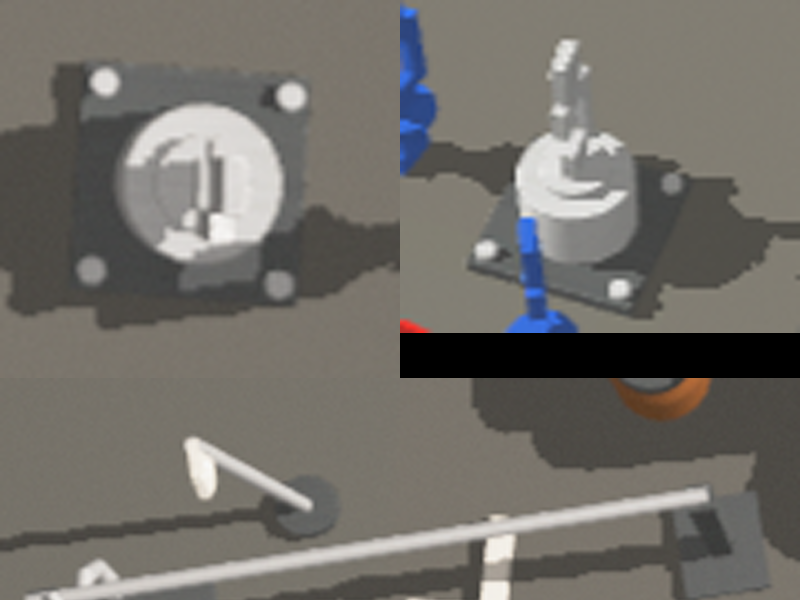

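Steel plug confirmed in the hub: its plate runs vertically in the image, i.e. along world x. The hub bolts are at crop (105,82), (291,97), (280,285) and (91,271).

Run:
```python
from h import *
c=load('top'); k=90/400; k2=240/800
B=[atz(c,320+u*k,250+v*85/378,14) for u,v in((105,82),(291,97),(280,285),(91,271))]
print(np.round(B,1)[:,:2],np.mean(B,0).round(1))
for i,j in((1,0),(2,3)): w=B[j]-B[i]; print('hub yaw',np.degrees(np.arctan2(-w[0],w[1])))
f=lambda u,v,z:atz(c,60+u*k2,165+v*100/333,z).round(1)   # crop rows offset by 378
print('rail R end',f(710,494-378,200),'pt on rail left',f(150,582-378,200))
print('ptr base',f(305,506-378,0),'rod top',f(192,440-378,210),'tip',f(205,498-378,200))
print('hubtop',atz(c,320+202*k,250+182*85/378,62))
w=robot.observe(); print(np.round(w['joints'],2), np.array(load('top')['cx']))
cc=robot.read_camera('wrist'); print(np.round(cc['tool_from_camera'],3),cc['fx'])
```

```text
[[ 514.2 -213.8]
 [ 506.9 -311.5]
 [ 409.3 -304.8]
 [ 416.  -206.4]] [ 461.6 -259.1   14. ]
hub yaw -4.262317757263471
hub yaw -3.906034503189709
rail R end [641.  -61.1 200. ] pt on rail left [586.3 265.6 200. ]
ptr base [667.  243.9   0. ] rod top [668.9 241.1 210. ] tip [636.4 235.9 200. ]
hubtop [ 462.66965485 -258.77170171   62.        ]
[-1.34  0.33  0.04  1.47 -0.01  1.34 -0.06] 313.9594243252504
[[-0.00000e+00 -9.56000e-01 -2.94000e-01  7.55350e+01]
 [ 1.00000e+00 -1.00000e-03  1.00000e-03 -1.67000e-01]
 [-1.00000e-03 -2.94000e-01  9.56000e-01 -1.70242e+02]
 [ 0.00000e+00  0.00000e+00  0.00000e+00  1.00000e+00]] 395.2851283848006
```

play_rows([
  [[20, -10, 30, 0], [40, -30, 40, 0], [45, -40, 40, 0], [45, -45, 30, 0], [40, -48, 20, 0], [30, -48, 10, 0], [20, -50, 10, 0], [10, -50, 0, 0], [0, -50, 0, 0], [0, -50, 0, 0]],
])

```text
time: 1.15
eef_pos: [409.5, 246.6, 346.8]
orientation: [0.165, 0.986, -0.0, -0.0]
force: [0.6, 0.2, -0.3]
opening: 85.2
gripper_force: 0.0
```

play_rows([
  [[10, -48, 0, 3], [10, -48, 0, 3], [10, -48, 0, 3], [10, -50, 0, 3], [10, -50, 0, 3], [4, -50, -5, 0], [0, -50, -5, 0], [0, -50, -5, 0], [0, -50, -10, 0], [0, -40, -10, 0]],
])

```text
time: 2.15
eef_pos: [462.2, -234.4, 312.5]
orientation: [0.035, 0.999, 0.0, 0.001]
force: [1.0, 0.3, -0.2]
opening: 85.5
gripper_force: 0.0
```

play_rows([
  [[0, 0, 0, 0], [0, 0, 0, 0]],
])

```text
time: 2.35
eef_pos: [462.6, -232.0, 312.0]
orientation: [0.035, 0.999, -0.0, -0.001]
force: [1.2, 0.4, 0.9]
opening: 85.5
gripper_force: 0.0
```

Run:
```python
from h import *
c=snap('wrist','w1'); s=c['state']; print(s['time'],np.round(s['eef_pos'],1),np.round(s['orientation'],3),np.round(s['joints'],2),np.round(s['force'],1))
print([proj(c,(462,-259,z)).round() for z in(178,62)])
```

```text
2.35 [ 462.6 -232.   312. ] [ 0.035  0.999 -0.    -0.001] [-0.56 -0.01  0.95  1.64  0.01  1.51  1.89] [1.2 0.4 0.9]
[array([284., 220.]), array([293., 193.])]
```

View pics/w1.png

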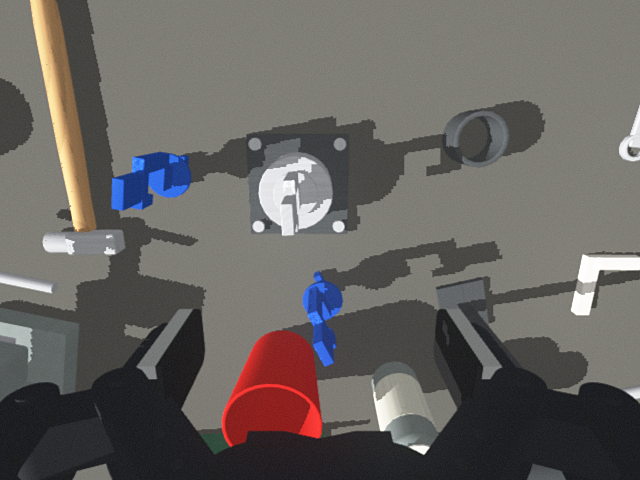

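The plug in the hub is at about (290,200), plate along image vertical, with blue look-alikes at (165,180) and (322,310). I'll enlarge to see which way the mouth opens.

Run:
```python
from h import *
crop('w1',235,120,130,130,4.6,'w1c')
```

```text
(no output)
```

View pics/w1c.png

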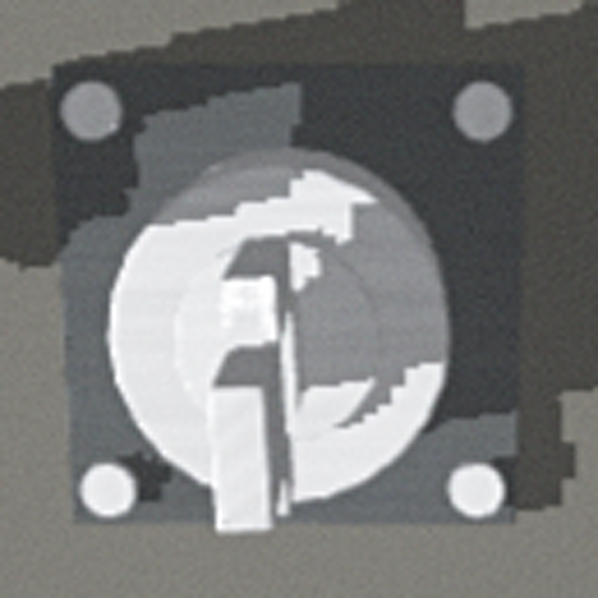

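```bash
cat >> h.py <<'E'
def plugpts(cx,cy,z0,yaw,pts):
    a=np.radians(yaw); return [(cx+x*np.cos(a)-y*np.sin(a),cy+x*np.sin(a)+y*np.cos(a),z0+z) for x,y,z in pts]
E
python3 - <<'E'
from h import *
from scipy.optimize import least_squares
c=load('w1'); pts=[(-13,-5,166),(-13,5,166),(13,5,166),(13,-5,166),(-26,-5,130),(-26,5,130)]
obs=np.array([(213,388),(268,388),(272,530),(216,530),(225,280),(273,280)])/4.6+[235,120]
bolt=np.array([(92,111),(483,111),(476,490),(108,490)])/4.6+[235,120]
for y0 in(-4,176):
    f=lambda p:(np.array([proj(c,q) for q in plugpts(p[0],p[1],12,p[2],pts)])-obs).ravel()
    r=least_squares(f,[462,-259,y0]); print(r.x.round(2),r.fun.round(1))
B=[atz(c,u,v,14) for u,v in bolt]; print(np.mean(B,0).round(1)); 
for i,j in((0,1),(3,2)): w=B[j]-B[i]; print(np.degrees(np.arctan2(-w[0],w[1])).round(1),np.linalg.norm(w).round(1))
E
```

```text
[ 462.61 -256.61   -3.13] [-0.8 -0.2 -0.  -0.4  0.3  0.5 -0.   0.7 -0.3 -0.2  0.9 -0.4]
[ 462.61 -256.61   -3.13] [-0.8 -0.2 -0.  -0.4  0.3  0.5 -0.   0.7 -0.3 -0.2  0.9 -0.4]
[ 463.1 -256.5   14. ]
-4.1 98.1
-4.1 98.1
```

play_rows([
  [[0, -13, 0, 1], [0, -12, 0, 0], [0, 0, -40, 0], [0, 0, -40, 0], [0, 0, -40, 0], [0, 0, -30, 0], [0, 0, -15, 0], [0, 0, -7, 0], [0, 0, 0, 0], [0, 0, 0, 0]],
], fingers=50, squeeze=100)

```text
time: 3.4
eef_pos: [464.0, -256.5, 141.7]
orientation: [0.025, 1.0, -0.0, 0.001]
force: [-0.5, -0.0, 0.8]
opening: 50.1
gripper_force: 0.0
```

Run:
```python
from h import *
c=snap('wrist','w2'); s=c['state']; print(s['time'],np.round(s['eef_pos'],1),np.round(s['orientation'],3),np.round(s['joints'],2),np.round(s['force'],1),s['opening'])
```

```text
3.4 [ 464.  -256.5  141.7] [ 0.025  1.    -0.     0.001] [-0.46  0.18  0.99  1.88 -0.17  1.17  2.11] [-0.5 -0.   0.8] 50.107748385666916
```

View pics/w2.png

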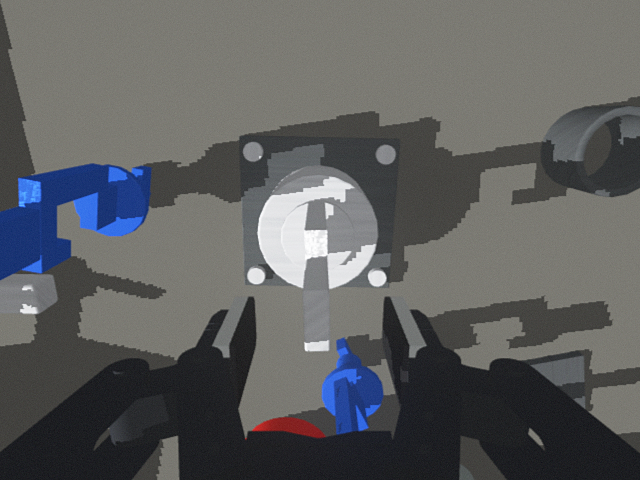

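Fingers straddle the tab, which is centred at pixel 317 against a pad centre of about 320. Closing.

play_rows([
  [[-1, 0, -1, 0], [0, 0, 0, 0], [0, 0, 0, 0], [0, 0, 0, 0], [0, 0, 0, 0], [0, 0, 0, 0], [0, 0, 0, 0]],
], fingers=0, squeeze=110)

```text
time: 4.15
eef_pos: [462.3, -256.9, 140.1]
orientation: [0.025, 1.0, -0.0, 0.0]
force: [-2.3, -0.6, 6.6]
opening: 6.1
gripper_force: 108.3
```

play_rows([
  [[0, 0, 0, -3], [0, 0, 0, -6], [0, 0, 0, -6], [0, 0, 0, -6], [0, 0, 0, -6], [0, 0, 0, -6], [0, 0, 0, -6], [0, 0, 0, -6], [0, 0, 0, -6], [0, 0, 0, -6]],
])

```text
time: 5.15
eef_pos: [462.7, -256.6, 140.1]
orientation: [0.501, 0.865, 0.0, 0.001]
force: [-0.7, 0.8, 5.3]
opening: 6.5
gripper_force: 112.1
```

play_rows([
  [[0, 0, 0, -4], [0, 0, 0, -2], [0, 0, 0, 0], [0, 0, 0, 0]],
])

```text
time: 5.55
eef_pos: [462.8, -256.6, 140.1]
orientation: [0.544, 0.839, 0.0, 0.001]
force: [0.6, 0.5, 5.1]
opening: 6.2
gripper_force: 112.2
```

Run:
```python
from h import *
c=snap('wrist','w3'); s=c['state']; print(s['time'],np.round(s['eef_pos'],1),np.round(s['orientation'],3),np.round(s['joints'],2),np.round(s['force'],1),np.round(s['ft_torque'],2),s['opening'])
```

```text
5.55 [ 462.8 -256.6  140.1] [0.544 0.839 0.    0.001] [-0.62  0.25  1.2   1.88 -0.26  1.18  1.1 ] [0.6 0.5 5.1] [ 0.02  0.04 -0.09] 6.170361072821879
```

View pics/w3.png

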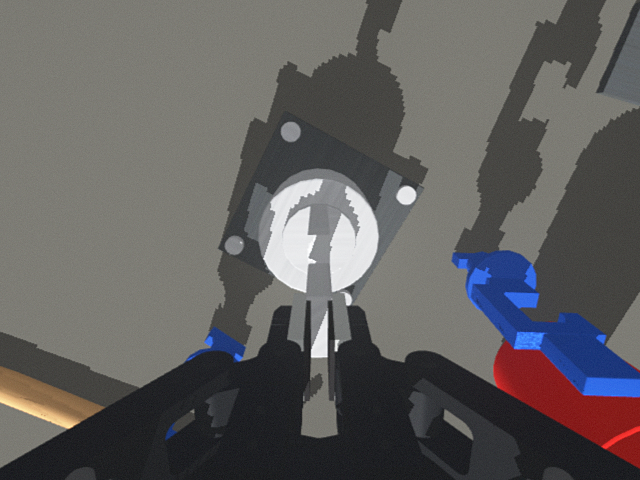

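The plug turned with the tool (plate still in line with the fingers), a 62° twist from the hub. Now the straight lift.

play_rows([
  [[0, 0, 3, 0], [0, 0, 6, 0], [0, 0, 10, 0], [0, 0, 10, 0], [0, 0, 12, 0], [0, 0, 12, 0], [0, 0, 12, 0], [0, 0, 12, 0], [0, 0, 12, 0], [0, 0, 6, 0]],
])

```text
time: 6.6
eef_pos: [462.5, -256.6, 235.8]
orientation: [0.544, 0.839, 0.0, 0.001]
force: [0.4, 0.2, -5.3]
opening: 6.3
gripper_force: 110.7
```

Run:
```python
from h import *
c=snap('scene','s2'); s=c['state']; print(s['time'],np.round(s['eef_pos'],1),np.round(s['orientation'],3),np.round(s['joints'],2),np.round(s['force'],1),np.round(s['ft_torque'],2),s['opening'])
d=load('scene')
a=cv2.resize(c['frame'][150:260,230:350,::-1],(400,367),interpolation=cv2.INTER_CUBIC)
b=cv2.resize(d['frame'][240:340,320:380,::-1],(220,367),interpolation=cv2.INTER_CUBIC)
e=cv2.resize(d['frame'][255:345,430:520,::-1],(367,367),interpolation=cv2.INTER_CUBIC)[:,:180]
e2=cv2.resize(d['frame'][255:340,430:520,::-1],(180*2,170*2),interpolation=cv2.INTER_CUBIC)
m=np.zeros((367+0,800,3),np.uint8); m[:,:400]=a; m[:340,400:760]=e2
n=np.zeros((230,800,3),np.uint8); n[:,:]=cv2.resize(d['frame'][235:292,325:523,::-1],(800,230),interpolation=cv2.INTER_CUBIC)
cv2.imwrite('pics/s2c.png',np.vstack([m,n]))
```

```text
6.6 [ 462.5 -256.6  235.8] [0.544 0.839 0.    0.001] [-0.74  0.11  1.28  1.75 -0.11  1.36  0.97] [ 0.4  0.2 -5.3] [-0.04  0.01 -0.04] 6.32239605978158
```

View pics/s2c.png

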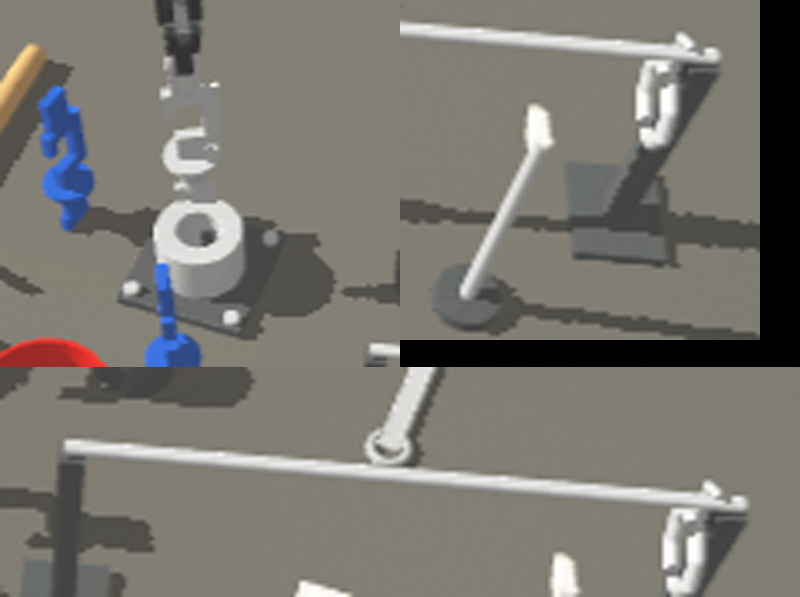

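Plug is out of the hub, hanging in the grip at about 5.3 N. Next I'll triangulate the rail and the pointer from both views.

Run:
```python
from h import *
t=load('top'); s=load('scene')
for n,a,b in(('R',(273,199.8),(341.1,254.8)),('L',(71,233.2),(509.4,269.2)),('tip',(121.5,201),(465,281.3))):
    M=[];r=[]
    for c,p in((t,a),(s,b)):
        R,o=pose(c); d=R@[(p[0]-c['cx'])/c['fx'],(p[1]-c['cy'])/c['fy'],1]; d/=np.linalg.norm(d); P=np.eye(3)-np.outer(d,d); M.append(P); r.append(P@o)
    print(n,np.linalg.lstsq(np.vstack(M),np.hstack(r),rcond=None)[0].round(1),atz(t,*a,200).round(1),atz(s,*b,200).round(1))
```

```text
R [640.8 -58.1 197.6] [641.1 -61.1 200. ] [641.7 -55.1 200. ]
L [572.2 337.7 194.4] [572.2 330.7 200. ] [574.4 339.8 200. ]
tip [636.4 239.5 197.9] [636.4 235.9 200. ] [636.6 241.6 200. ]
```

play_rows([
  [[0, 20, 0, 8], [5, 30, 0, 8], [8, 32, 0, 8], [8, 32, 0, 8], [8, 32, 0, 8], [8, 32, 0, 8], [8, 32, 0, 8], [8, 32, 0, 8], [8, 22, 0, 8], [6, 19, 0, 3.6]],
])

```text
time: 7.65
eef_pos: [529.1, 28.6, 233.9]
orientation: [-0.088, 0.996, -0.0, -0.0]
force: [0.6, -0.1, -5.3]
opening: 6.0
gripper_force: 110.7
```

play_rows([
  [[0, 0, 0, 0], [0, 0, 0, 0]],
])

```text
time: 7.85
eef_pos: [528.8, 26.6, 234.0]
orientation: [-0.084, 0.996, -0.001, -0.0]
force: [0.8, -0.4, -4.8]
opening: 6.2
gripper_force: 110.7
```

Run:
```python
from h import *
c=snap('wrist','w4'); s=c['state']; print(np.round(s['eef_pos'],1),np.round(s['orientation'],4),np.round(s['joints'],2))
```

```text
[528.8  26.6 234. ] [-8.450e-02  9.964e-01 -7.000e-04 -5.000e-04] [-1.09  0.08  1.02  1.75 -0.07  1.35  1.69]
```

View pics/w4.png

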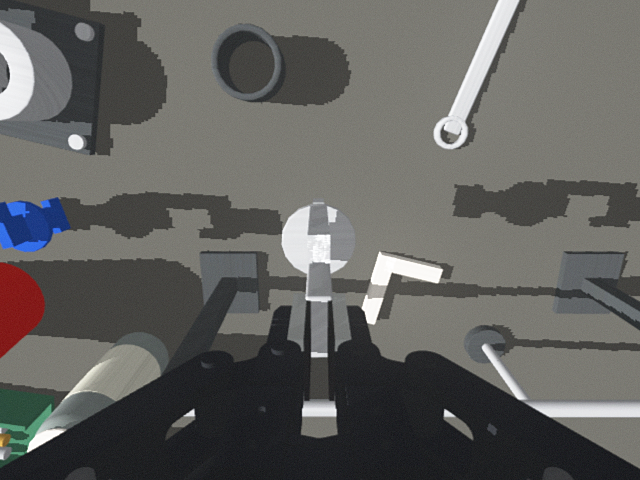

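The rail shows at row ~409, level, at columns 165-185, 305-335 and 530-640. The plug is upright in the grip with its plate square to the rail. I'll measure the rail line here.

Run:
```python
from h import *
c=load('w4'); g=c['frame'].mean(2)
for u in(180,315,325,545,570,600,635):
    col=g[392:430,u]; th=(col.max()+col.min())/2; r=np.where(col>th)[0]+392; v=(r.min()+r.max())/2
    print(u,r.min(),r.max(),atz(c,u,v,200).round(1))
```

```text
180 418 427 [649.9 -41.3 200. ]
315 402 416 [625.4  40.9 200. ]
325 402 416 [624.4  47.  200. ]
545 402 414 [600.6 181.7 200. ]
570 403 417 [599.4 197.5 200. ]
600 404 416 [596.3 215.9 200. ]
635 404 416 [592.6 237.4 200. ]
```

play_rows([
  [[8, 1.3, 0, 0], [15, 2.5, 0, 0], [15, 2.5, 0, 0], [15, 2.5, 0, 0], [15, 2.5, 0, 0], [12, 2, 0, 0], [8, 1.5, 0, 0], [5, 1, 0, 0], [3.5, 0.7, 0, 0], [0, 0, 0, 0]],
])

```text
time: 8.9
eef_pos: [625.6, 43.1, 234.4]
orientation: [-0.084, 0.996, -0.0, -0.0]
force: [-0.7, 1.1, -5.6]
opening: 6.4
gripper_force: 110.7
```

play_rows([
  [[0, 0, 0, 0], [0, 0, 0, 0]],
])

```text
time: 9.1
eef_pos: [625.3, 43.1, 234.5]
orientation: [-0.085, 0.996, 0.0, 0.0]
force: [0.2, 1.2, -5.5]
opening: 6.0
gripper_force: 110.7
```

Run:
```python
from h import *
c=snap('scene','s3'); s=c['state']; print(s['time'],np.round(s['eef_pos'],1),np.round(s['orientation'],4),np.round(s['force'],1))
w=snap('wrist','w5')
a=cv2.resize(c['frame'][200:300,340:460,::-1],(480,400),interpolation=cv2.INTER_CUBIC)
b=cv2.resize(w['frame'][:,160:480,::-1],None,fx=.833,fy=.833)
b=b[:400,:320]; m=np.zeros((400,800,3),np.uint8); m[:,:480]=a; m[:,480:480+b.shape[1]]=b; cv2.imwrite('pics/s3c.png',m)
```

```text
9.1 [625.3  43.1 234.5] [-8.450e-02  9.964e-01  2.000e-04  0.000e+00] [ 0.2  1.2 -5.5]
```

View pics/s3c.png

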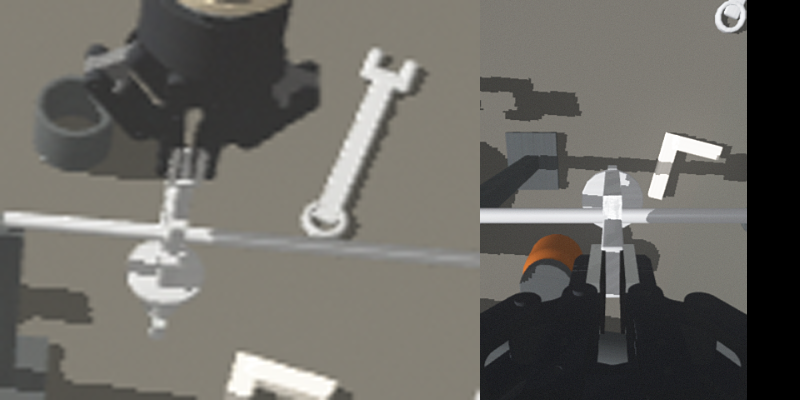

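The rail lies in the mouth with no contact force. Lowering onto it.

play_rows([
  [[0, 0, -4, 0], [0, 0, -5, 0], [0, 0, -4, 0], [0, 0, -3, 0], [0, 0, -1, 0], [0, 0, 0, 0], [0, 0, 0, 0]],
])

```text
time: 9.9
eef_pos: [625.7, 43.1, 217.5]
orientation: [-0.085, 0.996, -0.0, 0.0]
force: [-0.4, -1.1, -5.1]
opening: 6.5
gripper_force: 110.7
```

play_rows([
  [[0, 0, -1, 0], [0, 0, 0, 0]],
])

```text
time: 10.1
eef_pos: [625.6, 43.1, 216.4]
orientation: [-0.085, 0.996, -0.0, 0.0]
force: [-0.5, 0.1, -5.1]
opening: 5.9
gripper_force: 110.7
```

play_rows([
  [[0, 0, -1, 0], [0, 0, 0, 0]],
])

```text
time: 10.3
eef_pos: [625.5, 43.2, 215.3]
orientation: [-0.085, 0.996, -0.0, -0.0]
force: [0.6, -0.0, -4.4]
opening: 6.1
gripper_force: 110.7
```

play_rows([
  [[0, 0, -0.7, 0], [0, 0, 0, 0]],
])

```text
time: 10.5
eef_pos: [625.7, 43.2, 215.1]
orientation: [-0.085, 0.996, 0.0, 0.0]
force: [-1.2, 0.5, -0.4]
opening: 6.8
gripper_force: 111.2
```

play_rows([
  [[0, 0, -0.7, 0], [0, 0, 0, 0]],
])

```text
time: 10.7
eef_pos: [625.9, 43.2, 214.9]
orientation: [-0.085, 0.996, 0.0, 0.001]
force: [-3.4, 0.2, 4.2]
opening: 6.3
gripper_force: 112.0
```

Seated at TCP z ≈ 215 (foot 87). Sliding left along the rail in light contact.

play_rows([
  [[0, 0, 0.6, 0], [-0.9, 5, 0, 0], [-1.7, 10, 0, 0], [-2.2, 13, 0, 0], [-2.2, 13, 0, 0], [-2.2, 13, 0, 0], [-2.2, 13, 0, 0], [-2.2, 13, 0, 0], [-1.7, 10, 0, 0], [-0.9, 5, 0, 0]],
])

```text
time: 11.7
eef_pos: [609.5, 139.5, 214.9]
orientation: [-0.085, 0.996, -0.0, 0.0]
force: [1.1, -6.6, 4.9]
opening: 6.2
gripper_force: 112.0
```

play_rows([
  [[0, 0, 0, 0], [0, 0, 0, 0]],
])

```text
time: 11.9
eef_pos: [609.3, 140.1, 214.9]
orientation: [-0.085, 0.996, 0.001, 0.0]
force: [0.5, 0.0, 6.3]
opening: 6.4
gripper_force: 112.1
```

play_rows([
  [[0, 0, 0.8, 0], [-0.9, 5, 0, 0], [-1.7, 10, 0, 0], [-2.2, 13, 0, 0], [-2.2, 13, 0, 0], [-2.2, 13, 0, 0], [-1.7, 10, 0, 0], [-1.4, 8, 0, 0], [0, 0, 0, 0], [0, 0, 0, 0]],
])

```text
time: 12.9
eef_pos: [596.7, 211.0, 215.2]
orientation: [-0.085, 0.996, 0.0, -0.0]
force: [0.3, 0.7, -3.3]
opening: 6.6
gripper_force: 110.9
```

Run:
```python
from h import *
w=snap('wrist','w6'); t=snap('top','t6'); c=snap('scene','s6'); s=c['state']; print(s['time'],np.round(s['eef_pos'],1),np.round(s['orientation'],4),np.round(s['force'],1))
a=cv2.resize(w['frame'][150:350,250:510,::-1],(780,600),interpolation=cv2.INTER_CUBIC); cv2.imwrite('pics/w6c.png',a)
```

```text
13.0 [596.9 209.9 215.2] [-8.440e-02  9.964e-01  1.000e-04 -2.000e-04] [-0.4  0.6 -3.5]
```

View pics/w6c.png

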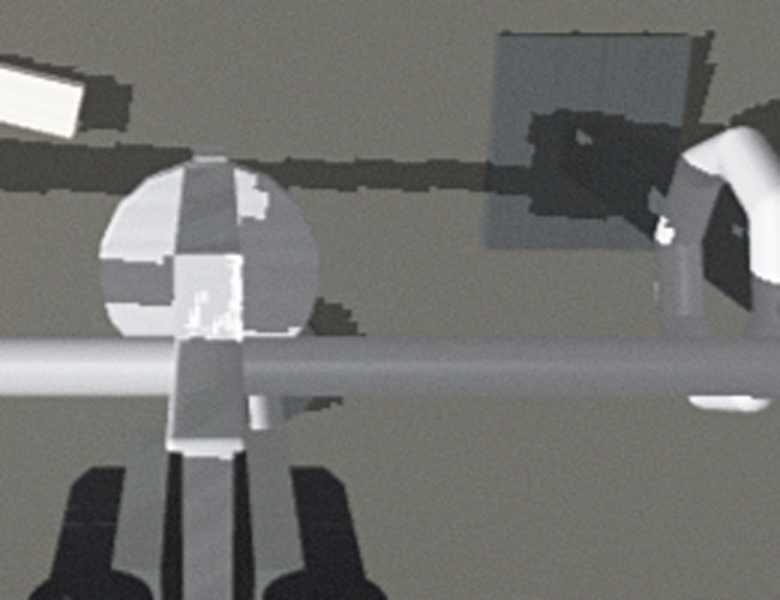

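Plug on rail, plate at crop column ~208. The pointer's tip is hidden by the fingers, so I'll check from the scene camera, which shows both.

Run:
```python
from h import *
c=load('s6'); t=load('t6')
a=cv2.resize(c['frame'][225:345,415:515,::-1],(500,600),interpolation=cv2.INTER_CUBIC)
b=cv2.resize(t['frame'][170:250,90:170,::-1],(300,300),interpolation=cv2.INTER_CUBIC)
w=load('w4'); e=cv2.resize(w['frame'][310:410,450:550,::-1],(300,300),interpolation=cv2.INTER_CUBIC)
cv2.imwrite('pics/s6c.png',np.hstack([a,np.vstack([b,e])]))
```

```text
(no output)
```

View pics/s6c.png

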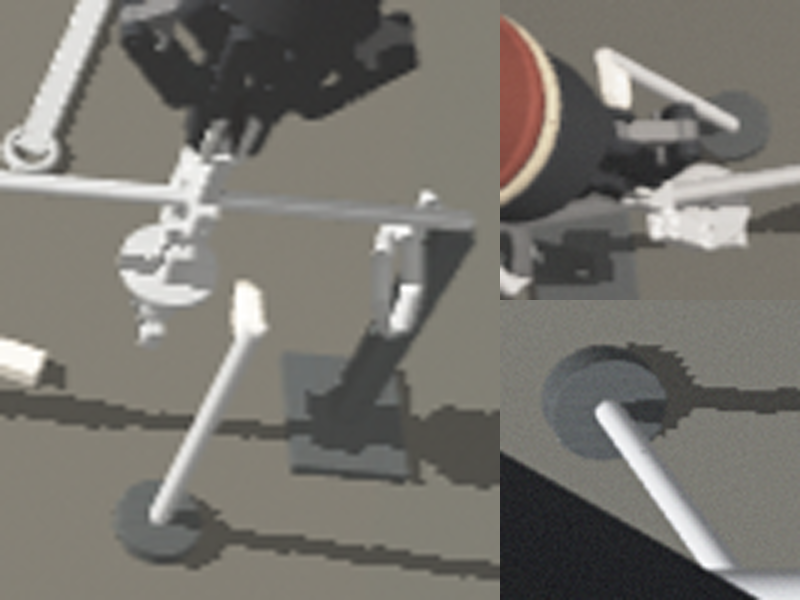

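Run:
```python
from h import *
from math import *
yaw=radians(9.7); ex=np.array([cos(yaw),sin(yaw)]); ey=np.array([-sin(yaw),cos(yaw)])
L=lambda P:(np.round([(np.array(P[:2])-[606.8,138.5])@ex,(np.array(P[:2])-[606.8,138.5])@ey],1))
s=load('s6'); t=load('top'); w=load('w4')
e=load('s6')['state']['eef_pos']; print('TCP',L(e))
print('scene tip',L(atz(s,464,281.8,200)),'collar',L(atz(s,448.4,278,143)), 'rod top',L(atz(s,466,290.5,210)),'rodbase',L(atz(s,415+158/5,225+517/5,10)))
print('top tip',L(atz(t,121.5,200,200)),'rodbase',L(atz(t,60+305*.3,165+128*.3,10)))
print('w4 rodbase',[L(atz(w,485.3,347,z)) for z in(6,10)])
print('hub in top (wrist says 462.6,-256.6): 461.6,-259.1; rail scene pts', L(atz(s,415+100/5,225+188/5,200)),L(atz(s,415+350/5,225+212/5,200)))
```

```text
TCP [ 2.3 72.1]
scene tip [48.4 94.2] collar [ 4.9 73.4] rod top [77.7 93.9] rodbase [76.5 93.6]
top tip [47.6 90.8] rodbase [74.9 90.7]
w4 rodbase [array([80.4, 94.2]), array([77.8, 92.3])]
hub in top (wrist says 462.6,-256.6): 461.6,-259.1; rail scene pts [ 1.2 29.4] [  2.8 147. ]
```

All three views agree: the tip is at rail y ≈ 93 and the plug at 72.1, so I slide about 20.9 mm further.

play_rows([
  [[-0.7, 4, 0, 0], [-1.1, 6.6, 0, 0], [-1.0, 6, 0, 0], [-0.7, 4, 0, 0], [0, 0, 0, 0], [0, 0, -0.4, 0], [0, 0, 0, 0], [0, 0, 0, 0]],
])

```text
time: 13.85
eef_pos: [593.7, 230.7, 215.2]
orientation: [-0.084, 0.996, 0.0, 0.0]
force: [-0.2, 0.4, -2.5]
opening: 6.6
gripper_force: 111.0
```

Run:
```python
from h import *
s=robot.observe(); e=np.array(s['eef_pos']); a=np.radians(9.7); d=e[:2]-[606.8,138.5]
print(s['time'],e.round(1),'local',d@[np.cos(a),np.sin(a)],d@[-np.sin(a),np.cos(a)],np.round(s['force'],1),np.round(s['ft_torque'],2),np.round(s['joints'],2))
```

```text
13.85 [593.7 230.7 215.2] local 2.628950213599939 93.09327059808412 [-0.2  0.4 -2.5] [0.29 0.08 0.03] [-1.13  0.41  0.94  1.52 -0.34  1.38  1.57]
```

play_rows([
  [[0, 0, -0.4, 0], [0, 0, 0, 0]],
])

```text
time: 14.05
eef_pos: [593.8, 230.8, 215.0]
orientation: [-0.084, 0.996, 0.0, 0.0]
force: [-1.6, 1.3, 0.6]
opening: 6.3
gripper_force: 111.4
```

play_rows([
  [[0, 0, 0, 0], [0, 0, 0, 0], [0, 0, 0, 0], [0, 0, 0, 0], [0, 0, 0, 0], [0, 0, 0, 0]],
], fingers=40)

```text
time: 14.65
eef_pos: [593.6, 230.8, 214.6]
orientation: [-0.085, 0.996, -0.0, 0.0]
force: [-0.6, 0.3, 0.4]
opening: 40.1
gripper_force: 0.0
```

play_rows([
  [[0, 0, 5, 0], [0, 0, 10, 0], [0, 0, 20, 0], [0, 0, 30, 0], [0, 0, 30, 0], [-20, 0, 10, 0], [-45, -10, 0, 0], [-45, -10, 0, 0], [0, 0, 0, 0], [0, 0, 0, 0]],
])

```text
time: 15.65
eef_pos: [486.4, 212.3, 321.7]
orientation: [-0.085, 0.996, 0.003, 0.0]
force: [-0.4, -0.5, 0.0]
opening: 40.1
gripper_force: 0.0
```

Run:
```python
from h import *
w=snap('wrist','w7'); c=snap('scene','s7'); t=snap('top','t7'); s=c['state']; print(s['time'],np.round(s['eef_pos'],1),np.round(s['orientation'],4),np.round(s['force'],1))
a=cv2.resize(c['frame'][225:325,425:505,::-1],(480,600),interpolation=cv2.INTER_CUBIC)
b=cv2.resize(w['frame'][:,:,::-1],(320,240),interpolation=cv2.INTER_AREA)
e=cv2.resize(t['frame'][170:250,90:170,::-1],(320,360),interpolation=cv2.INTER_CUBIC)
cv2.imwrite('pics/s7c.png',np.hstack([a,np.vstack([b,e])]))
```

```text
15.7 [487.2 212.2 321.2] [-8.480e-02  9.964e-01  1.200e-03  5.000e-04] [0.4 0.8 0.1]
```

View pics/s7c.png

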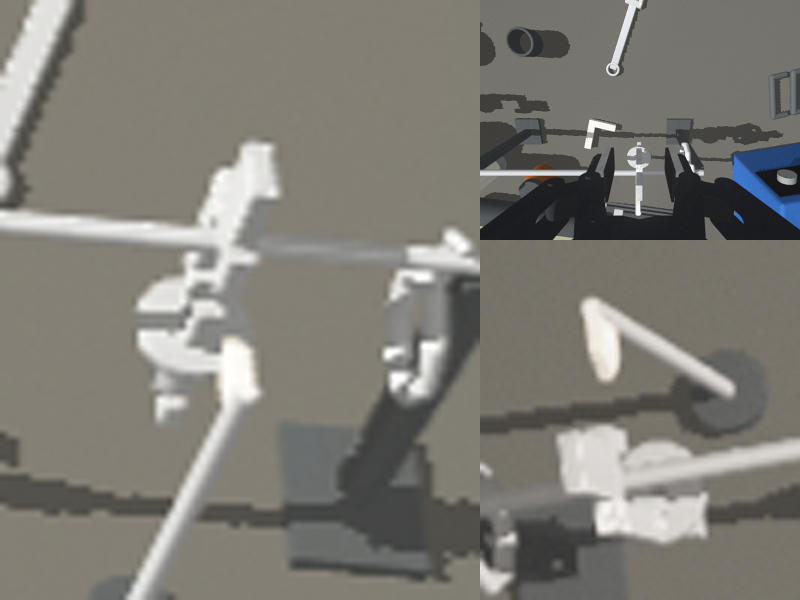

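The plug hangs free on the rail and the gripper is clear. One numeric check of plug against tip, using the pixels in this crop: tip (237,338), tab-top (258,163), collar centre (193,322).

Run:
```python
from h import *
c=load('s7'); t=load('t7')
for l in(90,93,96):
    a=np.radians(9.7); p=np.array([606.8,138.5])+1.5*np.array([np.cos(a),np.sin(a)])+l*np.array([-np.sin(a),np.cos(a)])
    P=plugpts(p[0],p[1],87,9.7,[(13,-5,166),(13,5,166),(-13,-5,166),(-13,5,166),(0,0,56)])
    print(l,[((proj(c,q)-[425,225])*6).round() for q in P], 'top',[((proj(t,q)-[90,170])*[4,4.5]+[480,240]).round() for q in P])
f0=load('s7')['frame'].astype(int); f1=robot.read_camera('scene')['frame'].astype(int); print('still',np.abs(f0-f1)[225:325,425:505].mean())
f=load('scene')['frame'].astype(int); print(robot.observe()['time'])
```

```text
90 [array([237., 190.]), array([264., 192.]), array([232., 135.]), array([258., 137.]), array([181., 315.])] top [array([582., 428.]), array([561., 432.]), array([589., 490.]), array([567., 494.]), array([661., 495.])]
93 [array([245., 191.]), array([272., 193.]), array([240., 135.]), array([266., 137.]), array([188., 315.])] top [array([576., 429.]), array([554., 433.]), array([583., 491.]), array([561., 495.]), array([656., 496.])]
96 [array([253., 191.]), array([280., 194.]), array([247., 136.]), array([274., 138.]), array([195., 316.])] top [array([569., 430.]), array([548., 434.]), array([576., 492.]), array([554., 496.]), array([650., 497.])]
still 0.45825
15.85
```

```bash
python3 -c "
from h import *
print(robot.job_done())"
```

```text
the job is handed in; nothing more can be done
None
```

The job is handed in at about 16 s: the plug hangs released and still on the rail, its plate within about 1 mm of the pointer tip by the camera measurements. I viewed 14 pictures, over the limit of 10.

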